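Close the sample drawer and start the analyser

ROBOT

A 6-joint arm with a two-finger parallel gripper is mounted at the origin on the work surface. World frame = base frame: x ahead of the robot, y to its left, z up, the work surface at z = 0. Lengths are in m, angles in rad, forces in N, time in s.
With the tool pointing down it reaches from about 0.275 to 1 m from the base axis. Payload 8.4 kg.
Tool frame: the origin (TCP) lies on the centre line of the jaws, within the pads' length; the fingertips stand 17 mm ahead of it and the grasp point (between the pads) lies 2 mm behind it (bot.tcp_to_tips is the y of the fingertips in the tool frame, in m); y points along the fingers, z is the direction in which the jaws open and shut, and the axes are right-handed (so a half turn about y gives the same grasp; the last joint's range is limited). The gripper opens to 85 mm and grips with 20 to 120 N. Pads are 22 mm wide; open, the fingers measure 114 mm over their backs; the gripper's body (76 mm by 85 mm) begins 54 mm behind the grasp point. The pads swing forward as they close: fully open they stand 13 mm farther back than shut.
Start: joints at [-0.002, 0.353, 1.633, -0, 1.155, -0.002], TCP at [0.625, -0, 0.224] pointing down, gripper open.
Joint ranges: [-2.63, 2.63], [-0.92, 2.1], [0.06, 2.66], [-1.3, 4.44], [0, 2.69], [-3.02, 3.02]. Speed limits (rad/s): [2.22, 2.22, 2.79, 3.14, 3.14, 3.14].

INTERFACE

Orientations are given as a unit quaternion [x, y, z, w].
In Python, from workcell import bot, hand, kinematics, get_obs, vision, hand_in gives the robot as it stands. The module is installed in compiled form; this text tells all that it offers. Calls block until the motion is done:
- bot.reach(position, orientation): joint-space move of the TCP to a pose.
- bot.servo_line(position, ori=None, velocity=0.15): straight line of the TCP; ori=None keeps the orientation; velocity is the mean speed in m/s.
- bot.goto_joints(angles): joint-space move.
- hand.move_gripper(opening, strength=None): finger opening in m; strength is the grip in N (None keeps the last); returns when the fingers have stopped.
- bot.dwell(seconds).
- kinematics.solve_ik(position, orientation): joint angles nearest the present ones, or None.
- get_obs(): the state.
- vision.read_camera(name): name is "scene" or "side" or "wrist"; returns a dict with "frame" (480x640x3 uint8, red, green, blue), "intrinsics" (3x3 intrinsics, pixels), "dist" ([k1, k2, p1, p2, k3] as OpenCV has them; the pictures are not rectified), "view" (4x4, takes a point from world to camera coordinates). Camera axes: x right, y down, z forward; pixel columns grow to the right and rows downward; lengths in m; the calibration is good to about 2 mm. A picture is of the moment at which its call begins. There is no depth.
A pose or a line that the arm cannot do raises bot.IKError and nothing moves.
- hand_in(): hands the job in, once; it reports no verdict.
The state is a dict: "time_s": time; "joint_pos": joint angles; "joint_vel": joint speeds; "joint_efforts": joint torques, N m; "position": TCP position; "orientation": TCP orientation; "wrist_force": force on the tool from outside, world axes, zero at the start; "ft_torque": the same for the moment, N m; "gripper_width": finger opening in m.
Only numpy, scipy, OpenCV 4.12 (cv2) and the standard library are available. Lean on these libraries where they do the work, as an engineer would, in place of code of your own. Each camera call takes 0.05 s, during which the arm holds its last target. There are 200 camera calls.

TASK

The sample drawer of the solids analyser on the bench has been left open: gently push it fully shut with the fingertips. Then start the run by gently pressing the long bar-shaped key on top of the analyser well down for about a second, and take the hand away so that the key comes back up. Leave the square and round keys, and the jar, cup, bottle and pipette filler alone.

Things in the scene. Friction and masses are not known exactly. Their poses are not given: they have to be found in the camera images.
- analyser: The solids analyser, a fixed low grey cabinet, 200 mm deep (x) by 280 mm wide (y), top face 100 mm above the bench. Origin: centre of its underside, on the bench. Its own +x points from its drawer front to its back, +y to its left, z up; it stands turned by up to about 0.3 rad. The key panel runs across the front half of its top: three white keys of the same colour on a black panel, in a row along y, 70 mm apart (at own y = -70, 0 and 70 mm, own x = -40 mm), in any order.
- drawer (a joint): How far the sample drawer is open, in m: 0 = fully shut, up to 0.08; it opens along the analyser's own -x. It starts 0.03 to 0.06 open. It slides with about 2 N of friction, stays where it is left, and stops hard at 0; the front panel is cushioned (see drawer_face).
- drawer_face (a point): Centre of the outer face of the drawer front, a plain white upright panel, 200 mm wide, 70 mm high (15 to 85 mm above the bench), 12 mm thick, facing the analyser's own -x. When shut, 119 mm from the analyser's origin. It sits on a sprung seal: once the drawer has stopped it gives 1 mm per 4 N beyond 3 N, up to 6 mm. Behind it is a solid slide, top 81 mm above the bench.
- bar_key_top (a point): Centre of the top face of the long bar-shaped key that starts the run: 44 mm along the analyser's x, 16 mm along its y. Unpressed it is 113 mm above the bench and stands 10 mm above its black surround, 13 mm above the panel.
- bar_key (a joint): How far the bar key is pressed down, in m: 0 = up, 0.008 = fully down. Sprung: it begins to move at about 2 N, is 4 mm down at about 4.5 N and fully down at 7 N, and comes back up by itself.
- square_key_top (a point): Centre of the top face of the square key, 22 by 22 mm, same height as the bar key. Not to be pressed.
- square_key (a joint): How far the square key is pressed down, in m; as the bar key.
- round_key_top (a point): Centre of the top face of the round key, 24 mm across, same height as the bar key. Not to be pressed.
- round_key (a joint): How far the round key is pressed down, in m; as the bar key.
- jar_mid (a point): Centre of a loose small amber jar with a white lid, 42 mm across, 45 mm high, standing on the rear of the analyser's top. To be left alone.
- cup_mid (a point): Centre (half-way up) of a loose steel cup with a handle, 80 mm across, 85 mm high, standing on the bench to the left (own +y) of the analyser. To be left alone.
- bottle_mid (a point): Centre (half-way up) of a loose white bottle with a blue cap, 60 mm across, 150 mm high, standing on the bench to the right (own -y) of the analyser. To be left alone.
- filler_mid (a point): Centre of a loose blue and white pipette filler, about 165 by 28 by 22 mm, lying on the bench to the right of the drawer. To be left alone.
Mind the look-alikes: they are no part of the job. Leave any red look-alike of the part that bears bottle_mid alone. What is shaped like the part that bears cup_mid but yellow is not meant.

How it is judged:
On the way, in this order (a step that is already met when the one before it is completed fails the run):
1. the drawer is pushed shut (within 4 mm) (value of joint drawer below 0.004 m), for 0.2 s.
2. the bar key is held at least 4 mm down for half a second, with the drawer shut (value of joint bar_key above 0.004 m and value of joint drawer below 0.006 m), for 0.5 s.
At the end, for the whole second after the job is handed in: The drawer is shut (within 4 mm), all three keys are up (within 1.5 mm), and the jar, cup, bottle and pipette filler stand or lie where they were (within 15 mm), not tipped (value of joint drawer below 0.004 m and value of joint each of bar_key, square_key, round_key below 0.0015 m and distance of each of jar_mid, cup_mid, bottle_mid, filler_mid from where it was at the start of the episode below 0.015 m and angle between each of jar_mid, cup_mid, bottle_mid, filler_mid's own z axis and vertical below 0.15 rad); the robot touches nothing.
It fails at once if the square or the round key is pressed (more than 2 mm) (value of joint any of square_key, round_key above 0.002 m).
It fails at once if the bar key is pressed (more than 2 mm) while the drawer is still open (more than 6 mm) (value of joint bar_key above 0.002 m and value of joint drawer above 0.006 m).
It fails at once if the bar key is pressed roughly, with more than 25 N (contact force between anything else and bar_key above 25 N).
It fails at once if the analyser or its drawer is shoved roughly, with more than 40 N, or with the arm instead of the fingers (contact force between the fingers and analyser above 40 N or contact force between the arm and analyser above 3 N).
It fails at once if the jar, cup, bottle or pipette filler is shifted more than 15 mm, lifted or knocked over (distance of any of jar_mid, cup_mid, bottle_mid, filler_mid from where it was at the start of the episode above 0.015 m).
It also fails if it takes over 42 s, if anything falls off the work surface, if the arm or the gripper's body presses on something with over 40 N, if the wrist force passes 120 N, or if a joint passes its speed limit or range.

## Working session

There is one attempt and no reset: what is moved stays moved. The work goes in short steps, each a Python script; the robot and the scene stay as the last script left them, time stands still between calls to the robot, and variables do not carry over. Pictures are saved under pics/ and viewed, about 8 in all and at most 12, crops included, and the job is handed in when it is done.

```bash
mkdir -p pics; cat > h.py <<'E'
import numpy as np, cv2
from workcell import bot, hand, kinematics, get_obs, vision, hand_in
def snap(name,fn):
    c=vision.read_camera(name); cv2.imwrite('pics/'+fn,c['frame'][:,:,::-1]); np.savez('pics/'+fn[:-4]+'.npz',**{k:np.array(v) for k,v in c.items()}); return c
def load(fn): return dict(np.load('pics/'+fn+'.npz'))
def ray(c,uv):
    p=cv2.undistortPoints(np.array(uv,float).reshape(-1,1,2),c['intrinsics'],c['dist']).reshape(-1,2)
    V=c['view'];R=V[:3,:3];o=-R.T@V[:3,3]
    return o,np.c_[p,np.ones(len(p))]@R
def onz(c,uv,z):
    o,d=ray(c,uv); return o+d*((z-o[2])/d[:,2])[:,None]
def proj(c,P):
    V=c['view']; return cv2.projectPoints(np.array(P,float).reshape(-1,1,3),cv2.Rodrigues(V[:3,:3])[0],V[:3,3],c['intrinsics'],c['dist'])[0].reshape(-1,2)
E
python3 - <<'E'
from h import *
for n in ['scene','side','wrist']:
    c=snap(n,n+'0.png'); print(n,np.round(ray(c,[[320,240]]),3).tolist())
o=get_obs(); print({k:np.round(v,3).tolist() for k,v in o.items()}, bot.tcp_to_tips)
E
```

```text
Traceback (most recent call last):
ValueError: setting an array element with a sequence. The requested array has an inhomogeneous shape after 1 dimensions. The detected shape was (2,) + inhomogeneous part.
```

View pics/scene0.png

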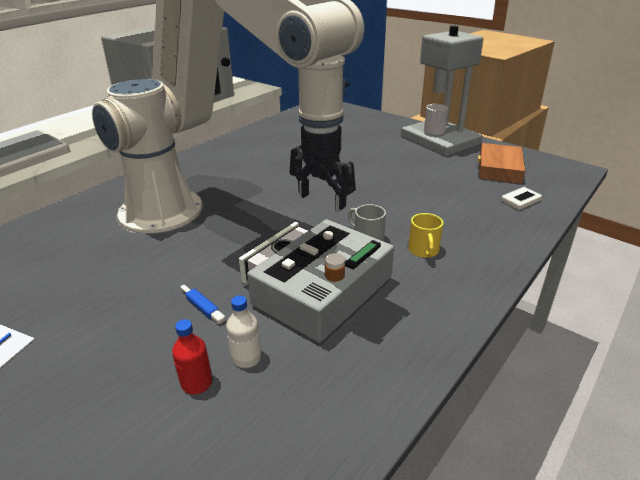

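The scene view shows the analyser around (320,270). Its open drawer panel runs (243,270)-(300,228), with the keys near (288,264), (309,248) and (328,236). The jar is at (335,267), and the filler at (203,303) lies right of the drawer.

```bash
python3 - <<'E'
from h import *
for n in ['side','wrist']:
    c=snap(n,n+'0.png')
o=get_obs(); print({k:np.round(v,3).tolist() for k,v in o.items()}, bot.tcp_to_tips)
E
```

```text
{'time_s': 0.15, 'joint_pos': [-0.002, 0.354, 1.634, -0.0, 1.155, -0.002], 'joint_vel': [0.002, -0.0, -0.002, -0.001, 0.0, -0.003], 'joint_efforts': [-0.001, -60.564, -34.234, -0.0, 0.006, -0.0], 'position': [0.625, -0.0, 0.223], 'orientation': [-0.5, 0.5, -0.5, 0.5], 'wrist_force': [-0.147, -0.118, 0.095], 'ft_torque': [-0.003, -0.007, 0.038], 'gripper_width': 0.085} 0.017
```

View pics/side0.png

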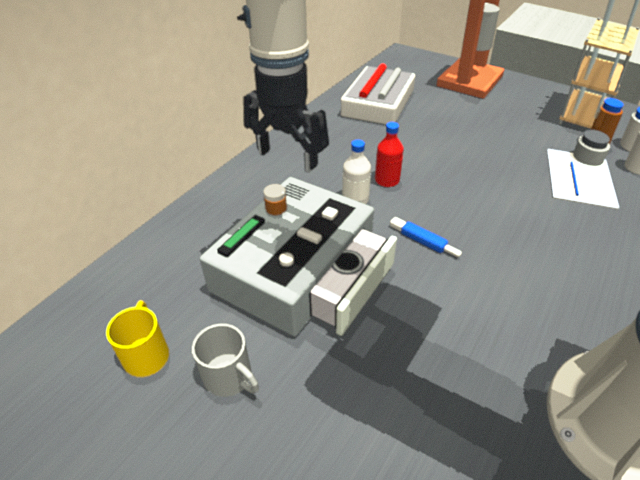

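View pics/wrist0.png

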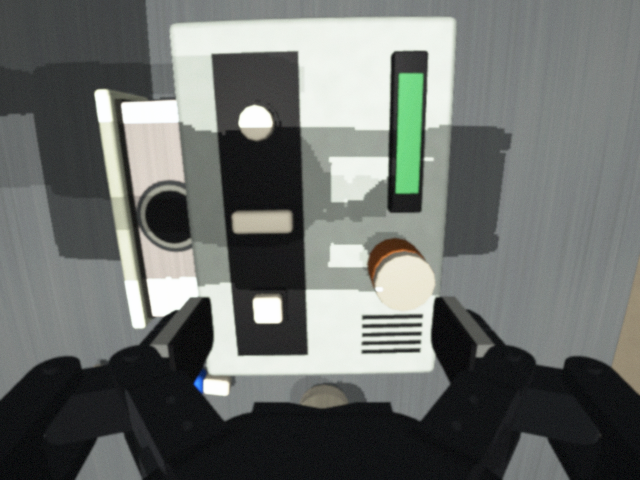

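The side view shows the keys as round (286,260), bar (309,236) and square (330,213), with the drawer panel at (340,325)-(395,245). The wrist view shows round (256,122), bar (262,222), square (268,308), and the panel's outer top edge at about (97,93)-(135,327). The bar is the middle key.

```bash
python3 - <<'E'
from h import *
G={'wrist0':[(256,122),(262,222),(268,308)],'side0':[(286,260),(309,236),(330,213)],'scene0':[(328,236),(309,248),(288,264)]}
import os
cs={}
for n,g in G.items():
    if n=='scene0': c=vision.read_camera('scene')
    else: c=load(n)
    cs[n]=c
    im=c['frame']; gray=im.min(2); L=[]
    for u,v in g:
        r=45 if n[0]=='w' else 14
        roi=gray[v-r:v+r,u-r:u+r]
        m=(roi>110).astype(np.uint8)
        k,lab,st,ce=cv2.connectedComponentsWithStats(m); i=lab[r,r]
        L.append(ce[i]+[u-r,v-r]); print(n,(u,v),st[i],ce[i]+[u-r,v-r])
    P=onz(c,L,.113); print(np.round(P,4).tolist(),np.linalg.norm(P[2]-P[0]))
c=cs['wrist0']
E
```

```text
wrist0 (256, 122) [ 27  27  35  36 949] [255.17597471 121.54373024]
wrist0 (262, 222) [  15   34   60   22 1209] [261.6980976  221.86269644]
wrist0 (268, 308) [ 29  32  31  29 802] [267.15461347 309.37531172]
[[0.5793, 0.0789, 0.113], [0.581, 0.009, 0.113], [0.5822, -0.0606, 0.113]] 0.13946859601699166
side0 (286, 260) [  7   7  15  13 151] [285.82781457 258.8807947 ]
side0 (309, 236) [  0   0  26  21 267] [306.59550562 232.71161049]
side0 (330, 213) [  6   7  16  14 153] [329.32679739 212.4248366 ]
[[0.5772, 0.0809, 0.113], [0.5844, 0.0091, 0.113], [0.5802, -0.0591, 0.113]] 0.1400966853952108
scene0 (328, 236) [10  9  9  7 48] [328.02083333 233.64583333]
scene0 (309, 248) [ 5  9 18 10 69] [308.43478261 247.34782609]
scene0 (288, 264) [ 8  8 13 10 80] [287.5875 262.4875]
[[0.584, 0.0716, 0.113], [0.5846, 0.0011, 0.113], [0.5865, -0.0695, 0.113]] 0.14112642906471826
```

```bash
python3 - <<'E'
from h import *
im=cv2.imread('pics/wrist0.png')[70:350,70:270]; cv2.imwrite('pics/w_crop.png',cv2.resize(im,None,fx=2.14,fy=2.14,interpolation=cv2.INTER_CUBIC))
E
```

```text
(no output)
```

View pics/w_crop.png

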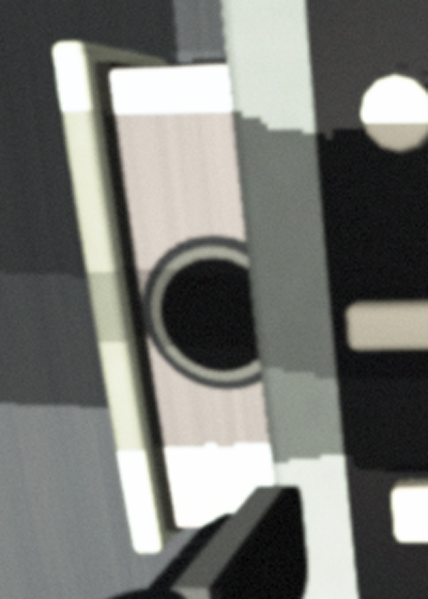

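The crop shows the drawer panel's outer top edge running from full-image pixel (96,91) to (133,328). The recessed sample well lies between the panel and the cabinet.

```bash
python3 - <<'E'
from h import *
P=onz(load('wrist0'),[(96,91),(133,328)],.085); print('wrist',P.round(4))
P2=onz(load('side0'),[(339,329),(396,240)],.085); print('side approx',P2.round(4))
yaw=.0208; ex=np.array([np.cos(yaw),np.sin(yaw)]); org=np.array([.581,.009])+.04*ex
for p in np.r_[P,P2]:
    d=p[:2]-org; print('own x,y',d@ex, d@np.array([-ex[1],ex[0]]))
E
```

```text
wrist [[ 0.4544  0.1041  0.085 ]
 [ 0.4569 -0.0936  0.085 ]]
side approx [[ 0.4381  0.1373  0.085 ]
 [ 0.4541 -0.0865  0.085 ]]
own x,y -0.1645952052285464 0.09773442738036947
own x,y -0.16619522761363945 -0.09997664670484294
own x,y -0.1802195260574243 0.13121895286561738
own x,y -0.16881128589278493 -0.09286692479964954
```

```bash
python3 - <<'E'
from h import *
hand.move_gripper(0.0,20)
q=get_obs()['orientation']
for p in [(.40,.006,.2),(.40,.006,.064)]:
    bot.servo_line(np.array(p),velocity=.15)
o=get_obs(); f0=np.array(o['wrist_force']); print(o['time_s'],o['position'],f0.round(2),o['gripper_width'])
for x,v in [(.43,.08)]+[(x,.03) for x in np.arange(.436,.481,.006)]+[(x,.02) for x in np.arange(.4815,.499,.0015)]:
    bot.servo_line(np.array([x,.006+.0208*(x-.456),.064]),velocity=v)
    o=get_obs(); f=np.array(o['wrist_force'])-f0
    print(round(o['time_s'],2),round(o['position'][0],4),f.round(1))
    if f[0]<-9: break
E
```

```text
3.6833 [0.40048691 0.0060174  0.06444218] [ 0.42  0.24 -0.23] -7.714701749419184e-05
4.21 0.4302 [-0.   0.   0.2]
4.56 0.436 [ 0.4 -1.   0.1]
4.91 0.4422 [-0.7  0.3 -0.4]
5.26 0.4485 [-0.4 -0.2  0.5]
5.61 0.4545 [-0.7 -0.1  0.6]
5.96 0.4605 [-0.3 -0.7  0.6]
6.31 0.4665 [-0.6 -0.  -0.4]
6.66 0.4726 [-1.2  0.1  0.3]
7.01 0.4786 [-0.3 -0.7  0.5]
7.33 0.4817 [-1.3  0.3 -0.3]
7.58 0.4831 [-1.6  0.   0.4]
7.83 0.4846 [-1.3 -1.4  0.1]
8.08 0.4862 [-1.5 -0.7  0.8]
8.33 0.4877 [-1.8 -0.4  0. ]
8.58 0.4884 [-5.7 -0.8  2.1]
8.83 0.4892 [-7.7 -1.   5. ]
9.08 0.4899 [-9.9 -0.7  8.4]
```

Contact stopped at x≈0.488 and the predicted shut position was 0.4875, so the drawer is shut. Next I back off and check from above.

```bash
python3 - <<'E'
from h import *
bot.dwell(.2)
bot.servo_line(np.array([.44,.006,.064]),velocity=.1)
bot.servo_line(np.array([.44,.006,.2]),velocity=.2)
bot.servo_line(np.array([.55,.04,.223]),velocity=.2)
c=snap('wrist','wrist1.png'); o=get_obs(); print(o['time_s'],o['position'])
print('origin cam',ray(c,[(320,240)])[0])
print(proj(c,[[.581,.009,.113],[.502,.1,.085],[.502,-.09,.085]]).round(1))
E
```

```text
11.5667 [0.5483299  0.03968885 0.2218747 ]
origin cam [0.54879389 0.10778908 0.37273454]
[[365.2 274.1]
 [260.9 148.5]
 [270.3 365.7]]
```

View pics/wrist1.png

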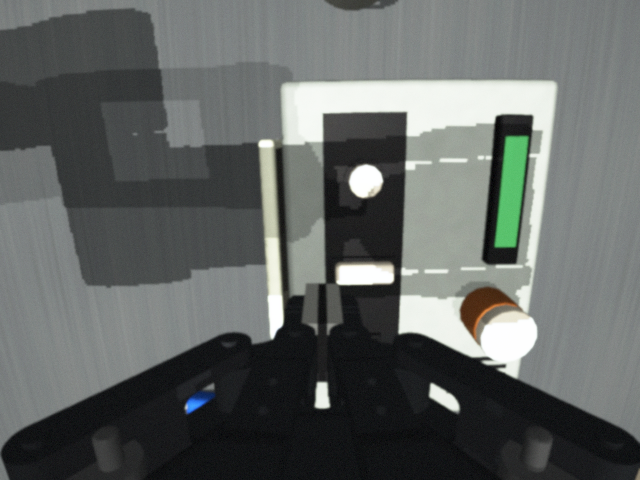

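The panel at x≈268 px now sits against the cabinet. The bar key is at (365,273) and its predicted pixel was (365,274), so I'll press there.

```bash
python3 - <<'E'
from h import *
xy=[.581,.009]
bot.servo_line(np.array(xy+[.2]),velocity=.15)
bot.servo_line(np.array(xy+[.145]),velocity=.1)
bot.dwell(.2)
F=lambda: np.mean([(bot.dwell(.02),get_obs()['wrist_force'])[1] for _ in range(5)],0)
f0=F(); z0=None
for z in np.arange(.140,.112,-.001):
    bot.servo_line(np.array(xy+[z]),velocity=.02)
    f=F()-f0; o=get_obs(); print(round(o['time_s'],2),round(o['position'][2],4),f.round(1))
    if f[2]>1.2 and z0 is None: z0=z
    if f[2]>5.9 or (z0 and z0-z>=.0075): break
bot.dwell(1.2); print('held',(F()-f0).round(1),get_obs()['position'])
bot.servo_line(np.array(xy+[.20]),velocity=.1)
bot.servo_line(np.array([.50,.04,.223]),velocity=.2)
c=snap('wrist','wrist2.png'); snap('side','side2.png'); o=get_obs(); print(o['time_s'],o['wrist_force'])
E
```

```text
13.52 0.1399 [0.6 0.4 0.7]
13.85 0.139 [0.3 0.6 0.6]
14.18 0.138 [0.2 0.4 0.3]
14.52 0.137 [0.1 0.5 0.3]
14.85 0.136 [ 0.3  0.3 -0.1]
15.18 0.135 [0.3 0.6 0.4]
15.52 0.134 [0.3 0.3 0.1]
15.85 0.133 [0.3 0.  0.1]
16.18 0.132 [0.  0.2 0.6]
16.52 0.131 [0.3 0.5 0.3]
16.85 0.13 [-0.   0.2  0.6]
17.18 0.129 [0.5 0.4 0.5]
17.52 0.128 [ 0.2  0.6 -0. ]
17.85 0.127 [0.4 0.5 0.2]
18.18 0.126 [0.2 0.3 0.4]
18.52 0.125 [0.4 0.  0.1]
18.85 0.124 [-0.2  0.1  0.4]
19.18 0.123 [0.1 0.5 0.6]
19.52 0.122 [ 0.4 -0.   0.7]
19.85 0.121 [0.3 0.6 0.6]
20.18 0.12 [ 0.4 -0.1  0.7]
20.52 0.119 [0.6 0.6 0.4]
20.85 0.118 [0.2 0.4 0.6]
21.18 0.117 [ 0.4 -0.   0.5]
21.52 0.116 [0.6 0.5 1. ]
21.85 0.115 [ 0.4 -0.1  0.5]
22.18 0.1139 [0.5 0.8 0.5]
22.52 0.113 [-0.1  0.7  0.6]
22.85 0.112 [0.3 0.5 0.4]
held [0.4 0.4 0.8] [0.58099317 0.00900532 0.11198105]
25.8667 [-0.06637333  0.23150273 -0.44689525]
```

View pics/side2.png

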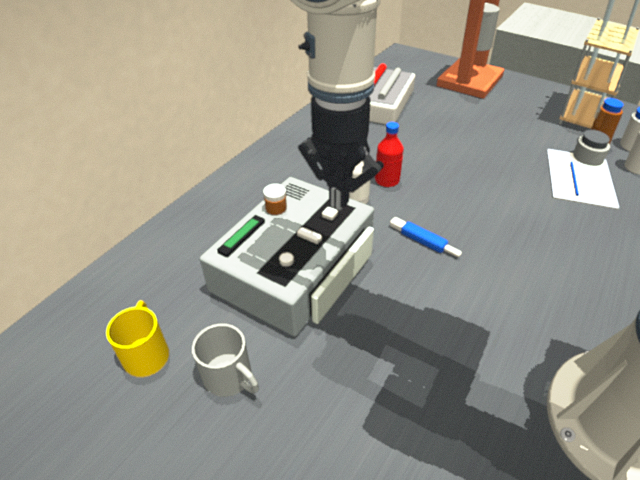

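No contact, even with the tip nominally below the key's height, so something is off. I'll project the known tip position into the views and compare.

```bash
python3 - <<'E'
from h import *
o=get_obs(); print(np.round(o['position'],4),np.round(o['orientation'],3),o['gripper_width'])
p=np.array(o['position'])
tip=p-[0,0,.017]
T=[tip,p,p+[0,0,.05]]
sc=snap('scene','scene2.png')
for n,c in [('wrist',load('wrist2')),('side',load('side2')),('scene',sc)]:
    print(n,proj(c,T).round(0).tolist(), 'bar',proj(c,[.581,.009,.113]).round(1).tolist(),'base',proj(c,[0,0,0]).round(0).tolist(), 'cam',ray(c,[(320,240)])[0].round(3))
def crop(n,x,y,w,h): return cv2.resize(cv2.imread('pics/'+n)[y:y+h,x:x+w],(400,400),interpolation=cv2.INTER_CUBIC)
cv2.imwrite('pics/crop2.png',np.hstack([crop('scene2.png',220,120,200,200),crop('side2.png',240,120,160,160)]))
E
```

```text
[0.5011 0.0397 0.2227] [ 0.5 -0.5  0.5 -0.5] 4.638838972391753e-05
wrist [[322.0, 282.0], [322.0, 296.0], [323.0, 362.0]] bar [[427.1, 273.4]] base [[-109.0, 243.0]] cam [0.5   0.108 0.374]
side [[338.0, 219.0], [339.0, 211.0], [339.0, 184.0]] bar [[308.2, 233.4]] base [[626.0, 421.0]] cam [0.215 0.516 0.687]
scene [[290.0, 193.0], [290.0, 186.0], [289.0, 166.0]] bar [[309.5, 245.2]] base [[161.0, 209.0]] cam [ 1.177 -0.674  0.734]
```

View pics/crop2.png

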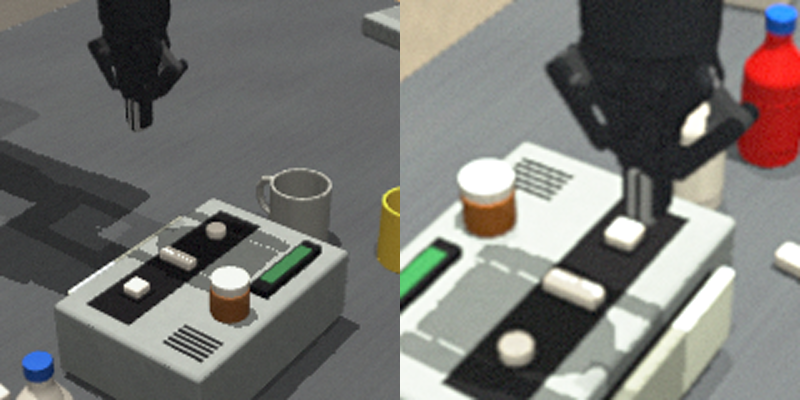

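View pics/wrist2.png

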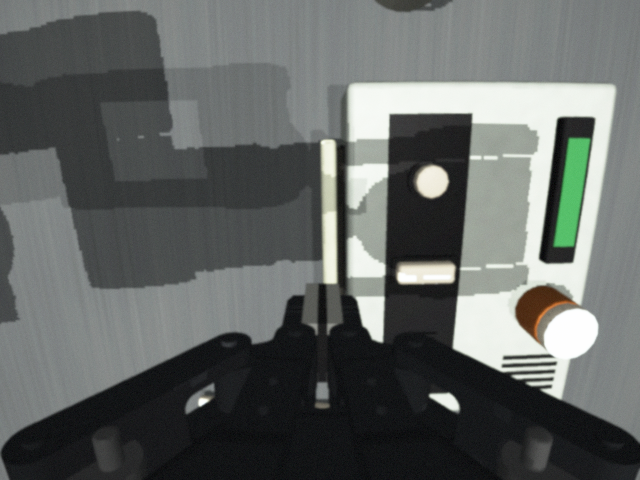

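All positions agree except the tips. Both views show the real fingertips at about the TCP's height, roughly 20 mm shorter than stated, so the descent stopped just short of the key. I'll continue it under force control.

```bash
python3 - <<'E'
from h import *
xy=[.581,.009]
bot.servo_line(np.array(xy+[.2]),velocity=.15)
bot.servo_line(np.array(xy+[.115]),velocity=.1)
F=lambda: np.mean([(bot.dwell(.02),get_obs()['wrist_force'])[1] for _ in range(4)],0)
bot.dwell(.1); f0=F(); z0=None
for z in np.arange(.113,.094,-.001):
    bot.servo_line(np.array(xy+[z]),velocity=.02)
    f=F()-f0; o=get_obs(); print(round(o['time_s'],2),round(o['position'][2],4),f.round(1))
    if f[2]>1.2 and z0 is None: z0=z
    if f[2]>5.9 or (z0 and z0-z>=.0075): break
bot.dwell(1.); print('held',(F()-f0).round(1),get_obs()['position'])
if z0:
    bot.servo_line(np.array(xy+[.20]),velocity=.15)
    snap('scene','scene3.png'); snap('side','side3.png'); o=get_obs(); print(o['time_s'],o['wrist_force'])
E
```

```text
28.15 0.113 [ 0.4 -0.3 -0.1]
28.47 0.112 [ 0.1 -0.6 -0.1]
28.78 0.111 [-0.1 -0.3 -0.1]
29.1 0.11 [ 0.1 -0.5 -0.6]
29.42 0.109 [ 0.3 -0.2  0.4]
29.73 0.1079 [-0.1 -0.2 -0.5]
30.05 0.107 [ 0.1 -0.4 -0. ]
30.37 0.106 [-0.  -0.5 -0.3]
30.68 0.1052 [-0.3 -0.4  2. ]
31.0 0.1041 [ 0.2 -0.6  3.1]
31.32 0.1031 [0.  0.  3.4]
31.63 0.1021 [ 0.8 -0.   3.5]
31.95 0.1011 [ 0.7 -0.4  4.5]
32.27 0.1001 [ 0.6 -0.6  5.5]
32.58 0.0992 [ 0.2 -0.6  5.6]
32.9 0.0982 [ 0.8 -0.7  6.2]
held [-0.  -0.6  6.1] [0.5811432  0.00899725 0.09822727]
34.9 [-0.41012633  0.47387488  0.20525725]
```

```bash
python3 - <<'E'
from h import *
def crop(n,x,y,w,h): return cv2.resize(cv2.imread('pics/'+n)[y:y+h,x:x+w],(400,400),interpolation=cv2.INTER_CUBIC)
cv2.imwrite('pics/crop3.png',np.hstack([crop('scene3.png',170,180,220,220),crop('side3.png',190,150,280,280)]))
a,b=cv2.imread('pics/side0.png'),cv2.imread('pics/side3.png')
for n,(x,y,w,h) in dict(cup=(190,320,70,75),filler=(388,215,75,45)).items(): print(n,np.abs(a[y:y+h,x:x+w].astype(int)-b[y:y+h,x:x+w]).mean())
E
```

```text
cup 8.738031746031746
filler 11.025975308641975
```

View pics/crop3.png

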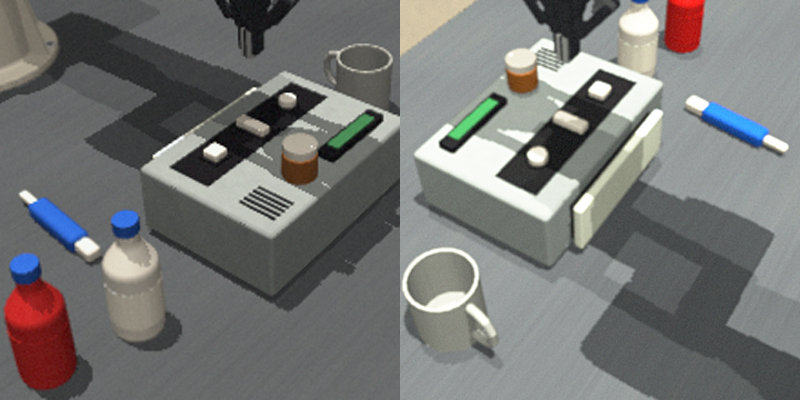

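The drawer is shut, all three keys stand up, the loose items are in place, and the hand is clear above.

```bash
python3 -c "
from h import *
hand_in()"
```

```text
the job is handed in; nothing more can be done
```

The drawer is shut, the run key has been pressed and released, and the job is handed in; `hand_in()` gave no verdict.

- **Drawer:** I pushed it with closed fingertips until they met the stop at x≈0.488 m (0.4875 m predicted). The push peaked at about 10 N along the drawer, with about 8 N upward at the same time, well under the 40 N limit.
- **Bar key:** The first descent stopped just short of the key, because the real fingertips end about 25 mm higher than the stated geometry implies. I went down again under force control and pressed about 7 mm at about 6 N. I held it there for about 1 s before lifting away.
- **Last checks:** The final pictures show the drawer shut, all three keys up, the hand clear, and the jar, cup, bottle and filler standing or lying where they were. A before/after image difference at the cup and filler came out at 9 to 11 grey levels. I put that down to the arm's moving shadow, since no shift is visible. The wrist force was about zero at the end, and the clock read about 35 s of the 42 s allowed.
- **Disagreement:** The scene camera placed the bar key about 8 mm away in y from the wrist and side cameras. I used the wrist and side value, which the later close-up matched within about 1 pixel.

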